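# Clamp the short turning blank with the crank clamp

### The job

Lay the shortest of the three square wooden blanks flat on the bed of the crank clamp, between the open jaws, crosswise (lengthwise along the jaw faces) and about centred on them, and let go of it. Then take the crank by its loose upright sleeve and turn it clockwise by that sleeve, never letting the sleeve go while the crank turns, until the jaw has pushed the blank home against the fixed jaw and nips it firmly, but stop as soon as you feel that: forcing the crank further crushes the wood. Let go, leaving the blank clamped and the other two blanks where they are.

Things in the scene. Friction and masses are not known exactly. Their poses are not given: they have to be found in the camera images.
- clamp: grey bench clamp fixed to the table, 100 x 370 mm, long along its own y. Origin: centre of its underside, z up. Bed 80 mm wide, top 24 mm up. Fixed jaw near the +y end, its face (a stiffly sprung pad) anywhere from y = 141 to 155 mm, to be found by feel; the moving jaw slides along +y to it. Jaws 90 mm along x, tops 58 mm up. Gear housing (76 x 88 x 82 mm high) with the crank at y = -140 mm; a low rack sticks out behind
- moving_jaw: grey sliding jaw with a steel face plate, 90 mm wide. Origin: in the plane of its face, at table height, on the clamp's centre line. Moves 12 mm per radian of crank; the gap between the faces is 97 to 132 mm at the start. Pressing the blank with more than 70 N crushes it; 8 N or more is a firm hold
- jaw_face (a point): centre of the moving jaw's face, 38 mm above the table; axes as the clamp's
- crank (a joint): crank angle (rad), grows clockwise from above, which closes the jaw 12 mm per rad; starts between 0 and 1.7; at 0 the arm points to the clamp's -y. Meets the blank's stop at 7.5 to 8.8, as the fixed jaw is set. Turning freely takes up to 3.5 N at the sleeve (friction; it holds the crank when let go); past the stop about 1.6 N more per mm of sleeve travel, 5 times that at the jaw: stop at 6 to 9 N, never above 15 N
- crank_axis (a point): point on the crank's upright axis, 135 mm above the table, at the height of the sleeve's middle; on the clamp at x 0, y -140 mm
- sleeve_mid (a point): middle of the crank's upright sleeve, 135 mm above the table, 60 mm out from the crank axis. Sleeve: black, 24 mm diameter, from 105 to 165 mm above the table (a washer tops it at 169 mm). Crank arm and hub below it reach up to 108 mm, so keep fingertips at 112 mm or more
- sleeve: the black grip sleeve itself, which spins freely on its upright pin; origin at the centre of its lower end, axes turn with it
- short_blank: the wanted blank: square wood, 27 x 120 x 27 mm, long along its own y, the shortest of three; origin at the centre of its underside; weighs about 0.09 kg
- short_blank_mid (a point): centre of the shortest blank, 13.5 mm above what it lies on; y along its length. Once on the clamp's bed this is 37.5 mm above the table
- middle_blank_mid (a point): centre of the middle blank, 27 x 140 x 27 mm, a bystander; y along its length
- long_blank_mid (a point): centre of the longest blank, 27 x 160 x 27 mm, a bystander; y along its length. The three lie side by side, about 80 mm apart, in any order

How it is judged (in metres and radians):
On the way, in this order (a step that is already met when the one before it is completed fails the run):
1. the shortest blank lies on the bed between the open jaws, lengthwise along them and let go (x of short_blank_mid in the frame of clamp between -0.025 and 0.025 m and y of short_blank_mid in the frame of jaw_face above 0.012 m and z of short_blank_mid in the frame of clamp between 0.033 and 0.042 m and angle between the y axis of short_blank_mid and the x axis of clamp, either way round below 0.3 rad and contact force between the fingers and short_blank below 0.1 N), for 0.2 s.
2. the jaw, cranked by the held sleeve, presses the blank with 8 N or more (contact force between moving_jaw and short_blank above 8 N and contact force between the fingers and sleeve above 0.3 N), for 0.1 s.
At the end, for the whole second after the job is handed in: The shortest blank lies flat on the bed (within 4.5 mm of its height there), square to the jaws (within 0.06 rad), within 25 mm of the jaws' middle, nipped between both jaws: the moving jaw still presses it with more than 5 N; sleeve let go, everything at rest (contact force between moving_jaw and short_blank above 5 N and contact force between the arm and clamp below 0.1 N and x of short_blank_mid in the frame of clamp between -0.025 and 0.025 m and z of short_blank_mid in the frame of clamp between 0.033 and 0.042 m and angle between the y axis of short_blank_mid and the x axis of clamp, either way round below 0.06 rad and linear speed of short_blank below 0.01 m/s); the robot touches nothing.
It fails at once if the jaw presses the blank with more than 70 N (crushed) (contact force between moving_jaw and short_blank above 70 N).
It fails at once if the crank is turned while the fingers do not touch its sleeve (velocity of joint crank above 0.3 rad/s and contact force between the fingers and sleeve below 0.05 N).
It fails at once if one of the other two blanks is shifted by more than 30 mm (distance of any of middle_blank_mid, long_blank_mid from where it was at the start of the episode above 0.03 m).
It also fails if it takes over 72 s, if anything falls off the work surface, if the arm or the gripper's body presses on something with over 40 N, if the wrist force passes 120 N, or if a joint passes its speed limit or range.

### The arm

A 6-joint arm with a two-finger parallel gripper is mounted at the origin on a cart in front of the work surface, level with it; the furniture and walls round the work are solid. World frame = base frame: x ahead of the robot, y to its left, z up, the work surface at z = 0. Lengths are in mm, angles in rad, forces in N, time in s.
With the tool pointing down it reaches from about 350 to 850 mm from the base axis. Payload 8.1 kg.
Tool frame: the origin (TCP) lies midway between the tips of the shut fingers; the grasp point (between the pads) lies 19 mm behind it; z points along the fingers, y is the direction in which the jaws open and shut (so a half turn about z gives the same grasp; the last joint's range is limited). The gripper opens to 93 mm and grips with 3 to 60 N. Pads are 15 mm wide; open, the fingers measure 128 mm over their backs; the gripper's body (75 mm by 188 mm) begins 65 mm behind the grasp point.
Start: joints at [-1.317, 0.13, 1.488, -0, 1.523, -0.085], TCP at [199.433, -565.89, 218.635] pointing down, gripper open.
Joint ranges: [-2.96, 2.96], [-0.89, 2.26], [0.02, 2.5], [-1.34, 4.48], [0, 2.73], [-2.66, 2.66]. Speed limits (rad/s): [2.39, 2.39, 2.79, 3.14, 3.14, 3.14].

### API

Orientations are given as a rotation vector (axis times angle).
In Python, from cell import manip gives the robot as it stands.
- The arm moves only by the shell command python3 -m jog 'ROWS' [FORCE]. ROWS is JSON, a list of rows, each a list of 3 entries, a list of its own where there are three numbers: the closure, from -1 (fully open) to 1 (shut), then the shift along the tool's x, y, z in cm, then the turn about the tool's z in rad. A call has 1 to 8 rows; each row is the pose to reach, as a shift and turn from the pose commanded when the call began, along the tool's axes at that moment; what a row does not reach only later rows make up. A row lasts 1/12 s, in which the tool goes at most 41.7 mm and 7.16 degrees, less where a joint would pass 70% of its speed; a pose out of reach is approached as far as the arm can. A call with a gripper value outside its range is refused whole. The fingers move at their own pace and stop on an object; FORCE is the grip in N (left out, the last holds). Time passes only in rows, so rows that repeat a pose let the fingers close. It gives the time, the measured TCP pose, the force and the opening at its end, in the units of the state.
- manip.state(): the state, without advancing time (a new reading comes with each control period).
- manip.snapshot(name): name is "side" or "top"; returns a dict with "pixels" (400x640x3 uint8, blue, green, red), "fov_y" (degrees; the focal length in pixels is half the picture's height over the tangent of half this angle, whatever the lens; pixels are square), "cx", "cy" (the principal point, pixels), "extrinsics" (4x4, takes a point from world to camera coordinates). Camera axes: x right, y up, looking along -z (the intrinsics and any distortion apply to the point x, -y, -z); pixel columns grow to the right and rows downward; lengths in mm; the calibration is good to about 2 mm. A picture is of the moment at which its call begins. There is no depth.
- manip.close_job(): hands the job in, once; it reports no verdict.
Trained networks look in the newest picture that a camera, given by its name, has taken for a name from the list of things; names that differ only in an ending like _2 or _b are one class to them, and where a whole thing is asked for, a point or a joint stands for the part that bears it (a point fixed in the world has none). Each returns a list of dicts, best first, with "confidence" (0 to 1); they miss things now and then, are a little off and sometimes report something else, mostly with a low value. They report only what shows in the picture. A call takes as long as a camera call.
- manip.silhouettes(target, camera): "pixels" (400x640 bool, what is visible of it) and "bbox" ([centre column, centre row, width, height] in pixels, round what is visible of it).
- manip.pinpoint(target, camera): "position" ([row, column] in pixels: a listed point, or the origin of a listed thing).
The state is a dict: "clock": time; "joint_positions": joint angles; "joint_velocities": joint speeds; "tau": joint torques, N m; "tcp_pos": TCP position; "eef_rot": TCP orientation; "force": force on the tool from outside, world axes, zero at the start; "ft_torque": the same for the moment, N m; "opening": finger opening in mm.
Only numpy, scipy, OpenCV 4.12 (cv2) and the standard library are available. Lean on these libraries where they do the work, as an engineer would, in place of code of your own. Each camera call takes 0.05 s, during which the arm holds its last target.

## Working session

There is one attempt and no reset: what is moved stays moved. The work goes in short steps, Python scripts to look and compute and a shell command to move; the robot and the scene stay as the last step left them, time stands still between calls to the robot, and variables do not carry over. Pictures are saved under pics/ and viewed, and the job is handed in when it is done.

```bash
ls; mkdir -p pics
cat > h.py <<'E'
import numpy as np, cv2
from cell import manip
def snap(name,fn=None):
    s=manip.snapshot(name)
    if fn: cv2.imwrite('pics/'+fn,np.asarray(s['pixels']))
    return s
def K(s):
    f=200/np.tan(np.radians(s['fov_y'])/2); return f,s['cx'],s['cy']
def back(s,rc,z):
    f,cx,cy=K(s); E=np.array(s['extrinsics']); R=E[:3,:3];t=E[:3,3]
    d=R.T@np.array([(rc[1]-cx)/f,-(rc[0]-cy)/f,-1.]); o=-R.T@t
    return o+d*(z-o[2])/d[2]
def proj(s,p):
    f,cx,cy=K(s); E=np.array(s['extrinsics']); c=E[:3,:3]@np.array(p)+E[:3,3]
    return np.array([cy+f*(-c[1])/(-c[2]) , cx+f*c[0]/(-c[2])])
E
python3 - <<'E'
from h import *
print(manip.state())
for n in('side','top'):
    s=snap(n,n+'0.png')
    print(n,{k:v for k,v in s.items() if k!='pixels'})
    for t,z in(('short_blank_mid',13.5),('middle_blank_mid',13.5),('long_blank_mid',13.5),('clamp',0),('jaw_face',38),('crank_axis',135),('sleeve_mid',135)):
        for r in manip.pinpoint(t,n)[:2]:
            print(t,round(r['confidence'],2),np.round(r['position'],1),np.round(back(s,r['position'],z),1))
E
```

```text
pics
{'clock': 0.0, 'joint_positions': array([-1.31739017e+00,  1.31156448e-01,  1.48927824e+00, -3.48525862e-05,
        1.52298573e+00, -8.53927493e-02]), 'joint_velocities': array([ 0.00035065, -0.00010809, -0.00038928, -0.00051824, -0.00039139,
        0.00190574]), 'tau': array([ 9.41469102e-05, -5.59846866e+01, -4.91758025e+01,  7.68182008e-02,
        3.51621467e-02, -2.10824537e-04]), 'tcp_pos': array([ 199.28268889, -565.33698137,  217.59083444]), 'eef_rot': array([-3.09483166e+00, -5.29338519e-01,  2.95220898e-04]), 'force': array([-0.84546856, -0.1894092 ,  0.33657856]), 'ft_torque': array([-0.00681914,  0.04138197,  0.02558208]), 'opening': 92.76732124315826}
side {'fov_y': 42.30813181389555, 'cx': 325.4276401281041, 'cy': 205.5838159721452, 'extrinsics': array([[-9.77697445e-01, -2.08908400e-01, -2.15635318e-02,
         5.57378590e+02],
       [ 1.06086675e-01, -5.79867256e-01,  8.07774463e-01,
        -1.28616961e+02],
       [-1.81254857e-01,  7.87471425e-01,  5.89097133e-01,
        -1.40330307e+03],
       [ 0.00000000e+00,  0.00000000e+00,  0.00000000e+00,
        
[... 601 characters left out ...]
.71360354e+01],
       [ 9.94695541e-01,  5.13856279e-03,  1.02734493e-01,
        -5.73908910e+02],
       [-1.02530841e-01, -3.06589350e-02,  9.94257239e-01,
        -9.94877751e+02],
       [ 0.00000000e+00,  0.00000000e+00,  0.00000000e+00,
         1.00000000e+00]])}
short_blank_mid 0.95 [219.2 230.3] [521.7 276.2  13.5]
middle_blank_mid 0.84 [234.1 264.1] [484.3 188.1  13.5]
middle_blank_mid 0.17 [230.3 455.9] [ 497.6 -297.1   13.5]
long_blank_mid 0.86 [228.4 197.9] [497.5 359.3  13.5]
jaw_face 0.77 [207.4 368.6] [552.2 -75.8  38. ]
crank_axis 0.89 [204.2 450.4] [ 552.4 -249.3  135. ]
sleeve_mid 0.58 [229.  460.5] [ 497.1 -270.2  135. ]
sleeve_mid 0.34 [219.5 232.8] [514.8 240.3 135. ]
```

View pics/top0.png

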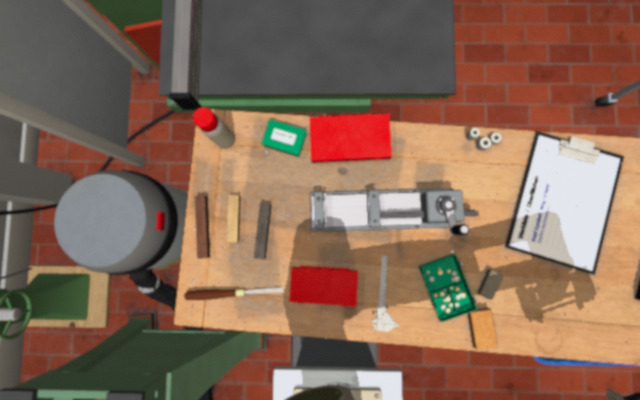

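View pics/side0.png

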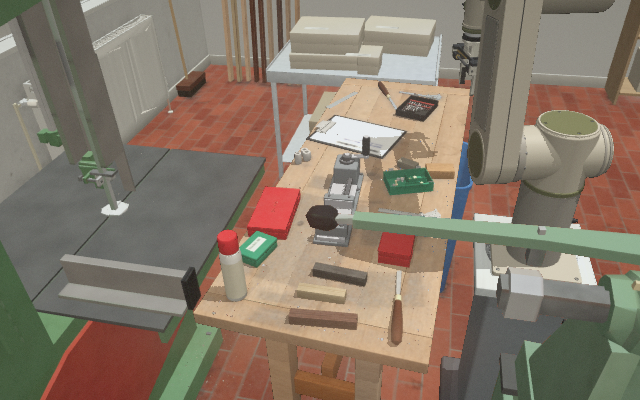

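Run:
```python
from h import *
S={}
for n in('side','top'):
    s=S[n]=snap(n)
    im=np.asarray(s['pixels'])
    for t in('short_blank','middle_blank_mid','long_blank_mid','clamp','moving_jaw','sleeve'):
        for r in manip.silhouettes(t,n)[:2]:
            m=np.asarray(r['pixels']).astype(np.uint8)
            ys,xs=np.nonzero(m)
            if len(xs)<5: continue
            rect=cv2.minAreaRect(np.stack([xs,ys],1).astype(np.float32))
            print(n,t,round(r['confidence'],2),len(xs),np.round(r['bbox'],1),'rect',np.round(rect[0],1),np.round(rect[1],1),round(rect[2],1), 'cen z13.5',np.round(back(s,(ys.mean(),xs.mean()),27),1))
im=np.asarray(S['top']['pixels'])
cv2.imwrite('pics/t1.png',cv2.resize(im[180:270,180:310],None,fx=6,fy=6,interpolation=cv2.INTER_CUBIC))
cv2.imwrite('pics/t2.png',cv2.resize(im[170:250,300:490],None,fx=4.2,fy=4.2,interpolation=cv2.INTER_CUBIC))
```

```text
side short_blank 0.58 735 [318.9 290.5  52.2  21.2] rect [321.1 292.7] [49.  15.4] 7.7 cen z13.5 [521.1 278.5  27. ]
side middle_blank_mid 0.72 770 [339.5 275.2  55.4  25.5] rect [339.3 273.6] [54.5 14.5] 11.6 cen z13.5 [489.8 203.7  27. ]
side middle_blank_mid 0.31 476 [339.8 191.9  32.5  33. ] rect [339. 193.] [30. 30.] 90.0 cen z13.5 [ 548.2 -125.4   27. ]
side long_blank_mid 0.78 1184 [321.7 318.2  65.4  16.5] rect [323.1 318.2] [69.3 19. ] 6.7 cen z13.5 [498.  356.7  27. ]
side clamp 0.48 697 [318.4 293.8  48.5  22.8] rect [320.8 292.8] [48.2 15. ] 8.4 cen z13.5 [521.2 278.9  27. ]
side moving_jaw 0.68 477 [339.7 193.4  29.4  32.9] rect [339.  192.5] [31. 30.] 90.0 cen z13.5 [ 548.  -125.7   27. ]
side sleeve 0.41 133 [366.2 144.5   5.8  19.8] rect [365.5 146.5] [17.  7.] 90.0 cen z13.5 [ 520.1 -451.7   27. ]
top short_blank 0.92 578 [233.9 219.3  15.2  47.2] rect [233.5 218. ] [46. 13.] 90.0 cen z13.5 [525.3 265.9  27. ]
top short_blank 0.54 5578 [391.1 211.4 168.5  50.8] rect [393. 211.] [ 46. 168.] 90.0 cen z13.5 [ 548.4 -141.4   27. ]
top middle_blank_mid 0.69 654 [262.1 231.6  15.9  54.4] rect [261.5 230.3] [12.8 55.4] 6.3 cen z13.5 [495.  192.1  27. ]
top long_blank_mid 0.63 785 [201.2 225.8  14.8  59. ] rect [201.6 226. ] [62.2 13.2] 88.3 cen z13.5 [502.5 345.9  27. ]
top clamp 0.92 5669 [393.8 210.5 164.8  48.8] rect [392.5 211. ] [ 46. 167.] 90.0 cen z13.5 [ 548.4 -140.8   27. ]
top moving_jaw 0.63 810 [424.3 208.7 112.2  36. ] rect [422. 208.] [ 36. 110.] 90.0 cen z13.5 [ 545.6 -140.7   27. ]
top moving_jaw 0.6 535 [233.2 218.2  17.1  47.2] rect [233.3 218.2] [12.2 46.2] 3.8 cen z13.5 [523.2 265.5  27. ]
top sleeve 0.47 99 [456.2 229.9  13.6  13. ] rect [456.5 229. ] [11. 10.] 0.0 cen z13.5 [ 499.8 -293.7   27. ]
```

View pics/t1.png

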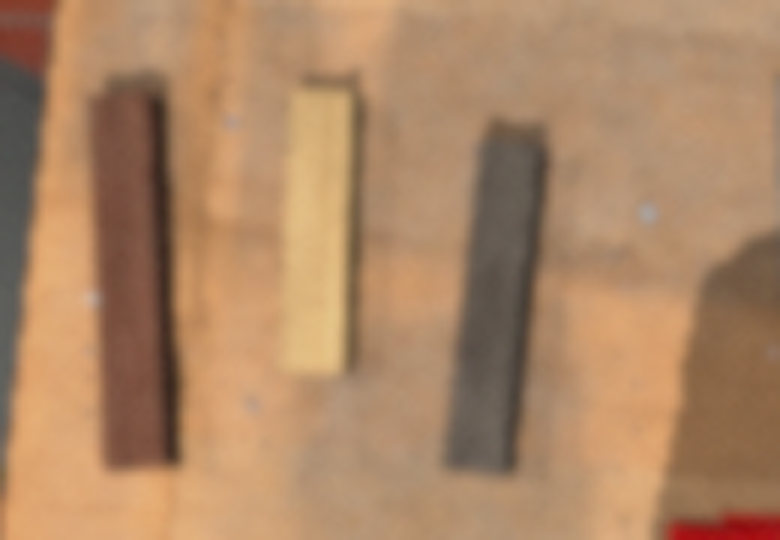

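View pics/t2.png

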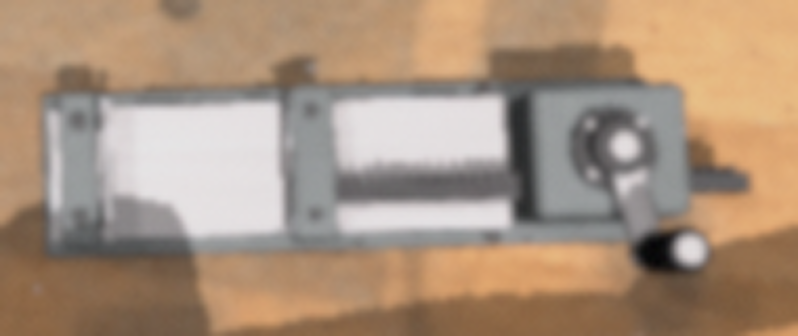

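Run:
```python
from h import *
s=snap('top')
def b1(x,y,z): return np.round(back(s,((y+.5)/6-.5+180,(x+.5)/6-.5+180),z),1)
def b2(x,y,z): return np.round(back(s,((y+.5)/4.2-.5+170,(x+.5)/4.2-.5+300),z),1)
print('blank');C=np.array([b1(290,88,27),b1(355,88,27),b1(347,373,27),b1(283,373,27)]);print(C,C.mean(0),np.linalg.norm(C[0]-C[3]),np.linalg.norm(C[0]-C[1]))
for nm,pts in dict(brown=[(95,97),(150,97),(165,465),(107,465)],grey=[(484,137),(545,137),(511,470),(446,470)]).items():
    C=np.array([b1(x,y,27) for x,y in pts]);print(nm,C.mean(0),np.linalg.norm(C[0]-C[3]),np.linalg.norm(C[0]-C[1]))
print('housing top z82',b2(530,90,82),b2(683,88,82),b2(688,215,82),b2(533,218,82))
print('fixed jaw top z58',b2(62,95,58),b2(100,97,58),b2(103,238,58),b2(64,240,58))
print('mov jaw top z58',b2(290,88,58),b2(333,88,58),b2(335,236,58),b2(292,240,58))
print('base',b2(42,95,10),b2(50,253,10))
print('washer z169',b2(690,251,169))
print('hub z108',b2(622,147,115))
```

```text
blank
[[584.7 280.9  27. ]
 [584.8 253.1  27. ]
 [464.3 253.   27. ]
 [464.1 280.1  27. ]] [524.475 266.775  27.   ] 120.6026533704794 27.80017985553329
brown [502.825 346.825  27.   ] 155.70333972012284 23.700210969525134
grey [494.375 190.575  27.   ] 140.37567453088167 25.900193049473593
housing top z82 [ 588.4 -207.6   82. ] [ 589.9 -293.6   82. ] [ 518.1 -294.3   82. ] [ 515.8 -208.    82. ]
fixed jaw top z58 [587.2  58.9  58. ] [586.1  36.6  58. ] [503.7  34.3  58. ] [502.4  56.9  58. ]
mov jaw top z58 [591.9 -74.3  58. ] [592.  -99.3  58. ] [505.8 -99.8  58. ] [503.3 -75.   58. ]
base [592.9  73.1  10. ] [496.1  67.2  10. ]
washer z169 [ 495.3 -266.6  169. ]
hub z108 [ 553.2 -249.1  115. ]
```

Run:
```python
from h import *
a=manip.snapshot('side');b=manip.snapshot('top')
def ray(s,rc):
    p=back(s,rc,0);q=back(s,rc,500);E=np.array(s['extrinsics']);o=-E[:3,:3].T@E[:3,3];d=p-o;return o,d/np.linalg.norm(d)
def tri(r1,r2):
    o1,d1=ray(a,r1);o2,d2=ray(b,r2)
    t=np.linalg.lstsq(np.stack([d1,-d2],1),o2-o1,rcond=None)[0]
    p=o1+t[0]*d1;q=o2+t[1]*d2
    return np.round((p+q)/2),round(float(np.linalg.norm(p-q)),1)
print(ray(a,(200,320)),ray(b,(200,320)))
print('knob',tri((217,322),(288,150)))
print('can cap',tri((237,229),(118,206)))
print('washer',tri((138,366),(229.3,464)))
print('blank c', tri((293,321),(218,233.3)))
for z in(0,200,400,600,800): print(z,back(a,(217,322),z).round(),back(a,(235,640),z).round(), back(b,(288,150),z).round())
big=np.asarray(a['pixels'])
cv2.imwrite('pics/s1.png',cv2.resize(big[120:340,240:440],None,fx=3,fy=2.7,interpolation=cv2.INTER_CUBIC))
```

```text
(array([ 304.23667216, 1146.92137278,  942.59436181]), array([ 0.19264607, -0.79145233, -0.58007818])) (array([ 468.46969495,   19.56042902, 1049.53728688]), array([ 0.09988699,  0.02540706, -0.99467435]))
knob (array([438., 350., 329.]), 112.2)
can cap (array([734., 294., 185.]), 4.3)
washer (array([ 495., -269.,  161.]), 0.9)
blank c (array([524., 268.,  15.]), 1.1)
0 [592. -54.  -0.] [-306. -135.    0.] [344. 482.   0.]
200 [531. 201. 200.] [-177.  137.  200.] [368. 394. 200.]
400 [470. 455. 400.] [-47. 409. 400.] [391. 306. 400.]
600 [409. 710. 600.] [ 82. 681. 600.] [415. 218. 600.]
800 [348. 965. 800.] [212. 953. 800.] [439. 130. 800.]
```

View pics/s1.png

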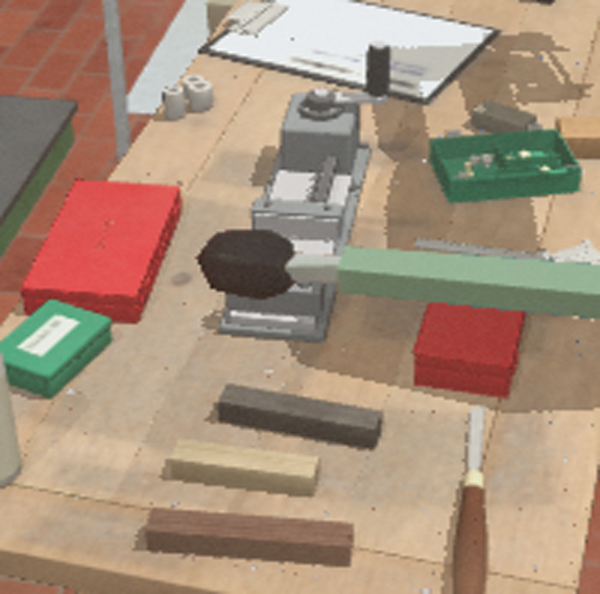

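```bash
cat >> h.py <<'E'
from scipy.spatial.transform import Rotation as Rn
def go(p,yaw=0.,st=None):
    st=st or manip.state(); R=Rn.from_rotvec(st['eef_rot']).as_matrix()
    d=R.T@(np.array(p)-st['tcp_pos'])/10
    y=np.arctan2(R[1,0],R[0,0]); t=-(yaw-y)
    t=(t+np.pi)%(2*np.pi)-np.pi
    print('t',round(st['clock'],2),'tcp',st['tcp_pos'].round(1),'yaw',round(y,3),'j',st['joint_positions'].round(2),'F',st['force'].round(1),'op',round(st['opening'],1)); print('shift cm',d.round(2),'turn',round(t,3))
E
python3 -c "
from h import *
go([524.5,267,120])"
```

```text
t 1.65 tcp [ 199.4 -565.9  218.7] yaw 0.339 j [-1.32  0.13  1.49 -0.    1.52 -0.09] F [-0.1 -0.5 -0.4] op 93.0
shift cm [ 58.34 -67.75   9.86] turn 0.339
```

```bash
python3 -m jog '[[-1,[58.3,-67.7,0],0],[-1,[58.3,-67.7,0],0.34],[-1,[58.3,-67.7,0],0.34],[-1,[58.3,-67.7,0],0.34],[-1,[58.3,-67.7,0],0.34],[-1,[58.3,-67.7,0],0.34],[-1,[58.3,-67.7,0],0.34],[-1,[58.3,-67.7,0],0.34]]' 25; python3 -c "
from h import *
go([524.5,267,120])"
```

```text
clock: 2.32
tcp_pos: [320.9, -253.6, 218.8]
eef_rot: [3.141, -0.003, 0.001]
force: [0.4, -0.2, -0.2]
opening: 92.8
t 2.32 tcp [ 320.9 -253.6  218.8] yaw -0.002 j [-0.79 -0.41  1.98  0.    1.57  0.78] F [ 0.4 -0.2 -0.2] op 92.8
shift cm [ 20.26 -52.1    9.87] turn -0.002
```

```bash
python3 -m jog '[[-1,[20,-52,0],0],[-1,[20,-52,0],0],[-1,[20,-52,0],0],[-1,[20,-52,3],0],[-1,[20,-52,3],0],[-1,[20,-52,5],0],[-1,[20,-52,5],0],[-1,[20,-52,7],0]]'; python3 -c "
from h import *
go([524.5,267,80])"
```

```text
clock: 2.98
tcp_pos: [440.9, 56.4, 195.0]
eef_rot: [3.142, -0.001, 0.004]
force: [-0.1, -0.2, -0.1]
opening: 92.5
t 2.98 tcp [440.9  56.4 195. ] yaw -0.001 j [ 0.01 -0.3   1.93 -0.    1.5   1.58] F [-0.1 -0.2 -0.1] op 92.5
shift cm [  8.31 -21.07  11.52] turn -0.001
```

```bash
python3 -m jog '[[-0.2,[8.3,-20.8,2],0],[-0.2,[8.3,-20.8,4],0],[-0.2,[8.3,-20.8,8],0],[-0.2,[8.3,-20.8,11],0],[-0.2,[8.3,-20.8,11],0],[-0.2,[8.3,-20.8,11],0],[-0.2,[8.3,-20.8,11],0],[-0.2,[8.3,-20.8,11],0]]'; python3 -c "
from h import *
go([524.5,267,5])
s=snap('top','t3.png');im=np.asarray(s['pixels']);cv2.imwrite('pics/t3.png',cv2.resize(im[150:300,150:350],None,fx=3,fy=3))
s=snap('side');im=np.asarray(s['pixels']);cv2.imwrite('pics/s3.png',cv2.resize(im[180:340,240:440],None,fx=3,fy=3))"
```

```text
clock: 3.65
tcp_pos: [521.2, 262.8, 80.6]
eef_rot: [3.14, 0.002, -0.009]
force: [-0.0, -0.5, -0.9]
opening: 56.2
t 3.65 tcp [521.2 262.8  80.6] yaw 0.001 j [0.38 0.2  1.67 0.   1.28 1.95] F [-0.  -0.5 -0.9] op 56.2
shift cm [ 0.37 -0.43  7.56] turn 0.001
```

View pics/s3.png

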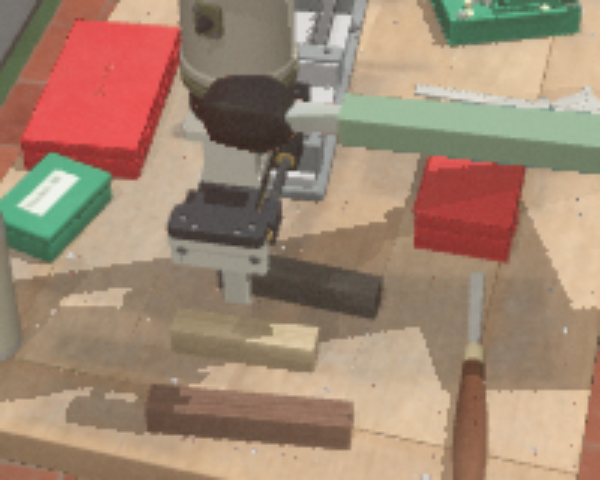

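```bash
python3 -m jog '[[-0.2,[0.3,-0.4,2],0],[-0.2,[0.3,-0.4,4],0],[-0.2,[0.3,-0.4,6],0],[-0.2,[0.3,-0.4,7.2],0],[-0.2,[0.3,-0.4,7.2],0],[-0.2,[0.3,-0.4,7.2],0]]'; python3 -c "
from h import *
go([524.5,267,7])"
```

```text
clock: 4.25
tcp_pos: [526.7, 265.2, 13.3]
eef_rot: [-3.141, 0.004, -0.001]
force: [0.6, 0.5, 1.0]
opening: 56.1
t 4.25 tcp [526.7 265.2  13.3] yaw -0.002 j [ 0.38  0.29  1.7  -0.    1.15  1.95] F [0.6 0.5 1. ] op 56.1
shift cm [-0.23 -0.18  0.63] turn -0.002
```

```bash
python3 -m jog '[[-0.2,[0,0,0],0],[0.2,[0,0,0],0],[1,[0,0,0],0],[1,[0,0,0],0],[1,[0,0,0],0],[1,[0,0,0],0],[1,[0,0,0],0],[1,[0,0,0],0]]' 25; python3 -c "
from h import *
go([547,-20,90])"
```

```text
clock: 4.92
tcp_pos: [526.5, 266.1, 12.4]
eef_rot: [-3.141, 0.002, -0.0]
force: [-1.1, -0.3, 2.4]
opening: 26.8
t 4.92 tcp [526.5 266.1  12.4] yaw -0.001 j [0.38 0.29 1.7  0.   1.15 1.95] F [-1.1 -0.3  2.4] op 26.8
shift cm [ 2.09 28.61 -7.76] turn -0.001
```

```bash
python3 -m jog '[[1,[0,0,-3],0],[1,[0,0,-6],0],[1,[0,1,-10],0],[1,[0.5,4,-10],0],[1,[0.8,8,-10],0],[1,[1,12,-10],0],[1,[1.3,16,-10],0],[1,[1.6,20,-10],-0.027]]'; python3 -c "
from h import *
go([549,-20,110],0.027)"
```

```text
clock: 5.58
tcp_pos: [541.6, 64.3, 112.0]
eef_rot: [3.141, 0.041, -0.0]
force: [0.8, -0.5, -0.4]
opening: 26.9
t 5.58 tcp [541.6  64.3 112. ] yaw 0.026 j [ 0.02  0.06  1.76 -0.    1.32  1.57] F [ 0.8 -0.5 -0.4] op 26.9
shift cm [0.52 8.45 0.2 ] turn -0.001
```

```bash
python3 -m jog '[[1,[0.4,4,0],0],[1,[0.5,8.4,0],0],[1,[0.5,8.4,0],0],[1,[0.5,8.4,0],0],[1,[0.5,8.4,0],0]]'; python3 -c "
from h import *
go([549,-20,37.4],0.027)
s=snap('top','t3.png');im=np.asarray(s['pixels']);cv2.imwrite('pics/t4.png',cv2.resize(im[130:280,280:480],None,fx=3,fy=3))
s=snap('side');im=np.asarray(s['pixels']);cv2.imwrite('pics/s4.png',cv2.resize(im[120:280,240:440],None,fx=3,fy=3))"
```

```text
clock: 6.0
tcp_pos: [549.0, -17.9, 111.8]
eef_rot: [-3.141, -0.038, 0.001]
force: [-0.2, -0.6, -1.2]
opening: 26.3
t 6.0 tcp [549.  -17.9 111.8] yaw 0.024 j [-0.13  0.07  1.75  0.    1.32  1.42] F [-0.2 -0.6 -1.2] op 26.3
shift cm [0.   0.21 7.44] turn -0.003
```

View pics/t4.png

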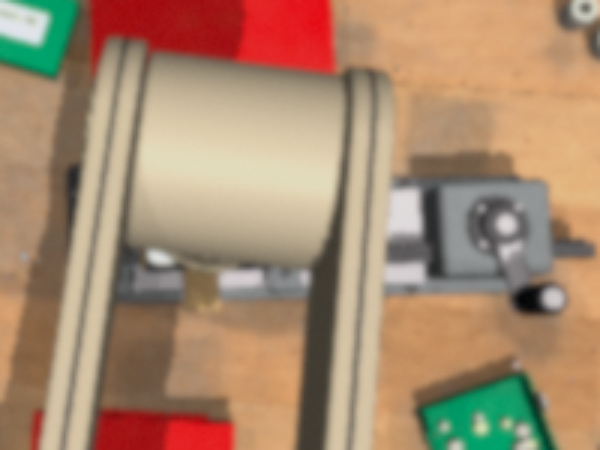

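View pics/s4.png

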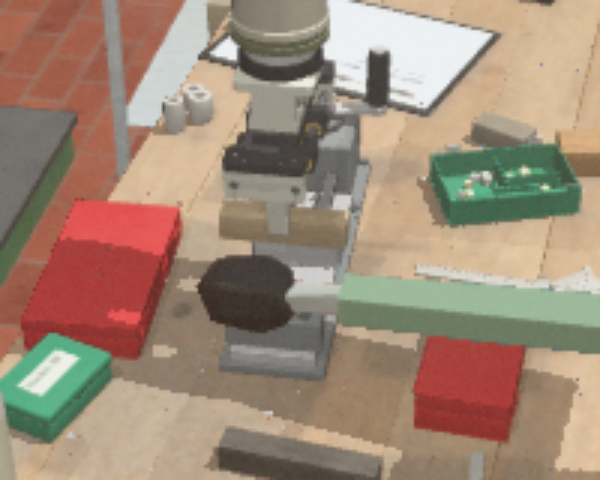

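```bash
python3 -m jog '[[1,[0,0.1,3],0],[1,[0,0.1,5],0],[1,[0,0.1,6.4],0],[1,[0,0.1,6.9],0],[1,[0,0.1,7.1],0],[1,[0,0.1,7.2],0],[1,[0,0.1,7.2],0]]'; python3 -c "
from h import *
go([549,-20,37.4],0.027)"
```

```text
clock: 6.68
tcp_pos: [550.0, -18.4, 41.1]
eef_rot: [3.141, 0.042, 0.002]
force: [0.5, 0.2, 0.1]
opening: 27.0
t 6.68 tcp [550.  -18.4  41.1] yaw 0.027 j [-0.13  0.16  1.8   0.    1.19  1.42] F [0.5 0.2 0.1] op 27.0
shift cm [-0.11  0.15  0.37] turn -0.0
```

```bash
python3 -m jog '[[1,[0,0,0.15],0],[1,[0,0,0.3],0],[1,[0,0,0.3],0]]'; python3 -c "
from h import *
go([549,-20,37.4],0.027)"
```

```text
clock: 6.93
tcp_pos: [549.6, -19.0, 37.6]
eef_rot: [3.141, 0.04, 0.001]
force: [0.6, 0.9, -0.8]
opening: 26.7
t 6.93 tcp [549.6 -19.   37.6] yaw 0.026 j [-0.13  0.16  1.8  -0.    1.18  1.42] F [ 0.6  0.9 -0.8] op 26.7
shift cm [-0.06  0.1   0.02] turn -0.001
```

```bash
python3 -m jog '[[0.3,[0,0,0.05],0],[0.1,[0,0,0.05],0],[0,[0,0,0.05],0],[0,[0,0,0],0],[0,[0,0,-1],0],[0,[0,0,-3],0],[0,[0,0,-6],0],[0,[0,0,-10],0]]'; python3 -m jog '[[0,[0,0,-4],0],[0,[0,4,-8],0],[0,[0,8,-8],0],[0,[-2,12,-8],0],[0,[-4,16,-8],0],[0,[-6,20,-8],0],[0,[-6,24,-8],0],[0,[-6,24,-8],0]]'; python3 -c "
from h import *
go([495,-267,200],0.027)
s=snap('top','t5.png');im=np.asarray(s['pixels']);cv2.imwrite('pics/t5.png',cv2.resize(im[160:280,300:500],None,fx=4,fy=4,interpolation=2))
s=snap('side');im=np.asarray(s['pixels']);cv2.imwrite('pics/s5.png',cv2.resize(im[120:280,240:440],None,fx=4,fy=3.7))"
```

```text
clock: 7.6
tcp_pos: [547.0, -18.7, 136.0]
eef_rot: [-3.141, -0.04, 0.008]
force: [0.4, -0.3, -0.2]
opening: 46.5
clock: 8.27
tcp_pos: [493.8, -265.1, 218.4]
eef_rot: [3.139, 0.035, 0.001]
force: [-0.7, 0.0, -0.3]
opening: 46.3
t 8.27 tcp [ 493.8 -265.1  218.4] yaw 0.023 j [-0.58  0.02  1.6  -0.    1.52  0.97] F [-0.7  0.  -0.3] op 46.3
shift cm [0.11 0.19 1.84] turn -0.004
```

View pics/t5.png

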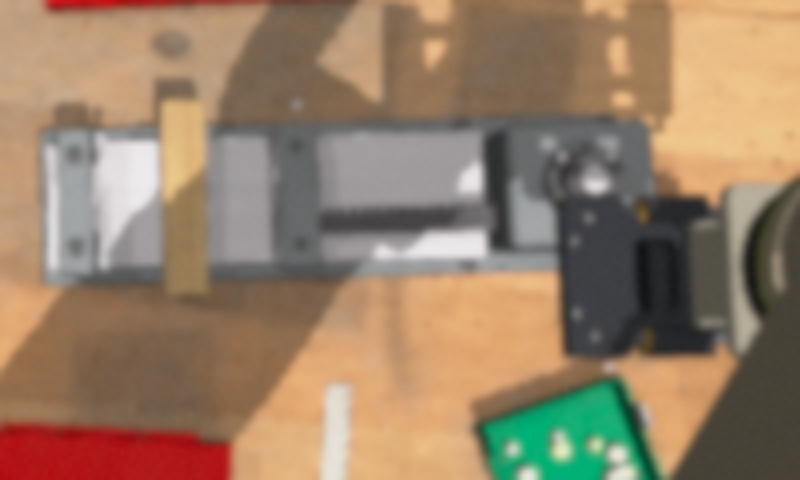

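View pics/s5.png

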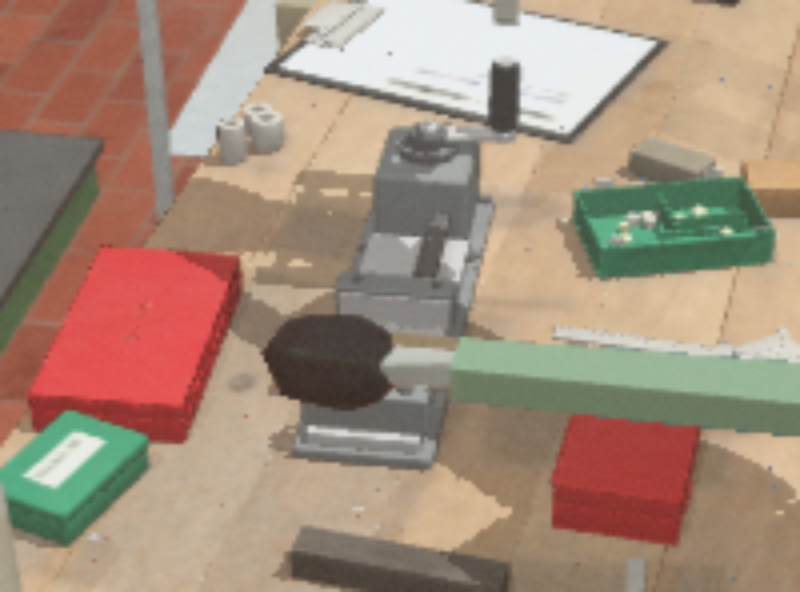

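```bash
python3 -m jog '[[0,[0.1,0.2,0],0],[0,[0.1,0.2,0],0],[0,[0.1,0.2,0],0]]'; python3 -c "
from h import *
go([495,-267,120],0.027)
s=manip.snapshot('top')
def b(x,y,z): return back(s,((y+.5)/4-.5+160,(x+.5)/4-.5+300),z).round(1)
print(b(162,97,51),b(205,97,51),b(208,295,51),b(165,295,51))
print(b(50,128,58),b(88,128,58),b(88,270,58),b(277,128,58),b(277,268,58))
"
```

```text
clock: 8.62
tcp_pos: [497.1, -261.0, 217.3]
eef_rot: [-3.141, -0.043, -0.0]
force: [0.3, 0.5, 0.4]
opening: 46.8
t 8.62 tcp [ 497.1 -261.   217.3] yaw 0.027 j [-0.58  0.03  1.6   0.    1.52  0.97] F [0.3 0.5 0.4] op 46.8
shift cm [-0.23  0.59  9.73] turn 0.0
[609.2  -4.5  51. ] [609.3 -31.1  51. ] [487.1 -32.9  51. ] [486.9  -6.7  51. ]
[588.7  64.4  58. ] [588.8  41.   58. ] [501.6  40.4  58. ] [589.3 -74.8  58. ] [503.7 -74.4  58. ]
```

```bash
python3 -m jog '[[0,[0,0,0],0],[0,[0,0,0],0]]';python3 -m jog '[[0,[0,0,0],0],[0,[0,0,0],0]]'; python3 -c "
from h import *
for i in range(3):
  manip.snapshot('top'); go([495,-267,120],0.027)"
```

```text
clock: 8.83
tcp_pos: [496.9, -261.5, 217.2]
eef_rot: [-3.141, -0.043, -0.0]
force: [-0.7, -0.4, 0.3]
opening: 46.6
clock: 9.0
tcp_pos: [496.7, -262.0, 217.2]
eef_rot: [3.141, 0.041, -0.0]
force: [0.5, 0.0, -0.5]
opening: 46.5
t 9.05 tcp [ 496.6 -262.2  217.2] yaw 0.026 j [-0.58  0.03  1.6  -0.    1.51  0.97] F [ 1.1 -0.6 -0.3] op 46.1
shift cm [-0.17  0.48  9.72] turn -0.001
t 9.1 tcp [ 496.6 -262.2  217.2] yaw 0.026 j [-0.58  0.03  1.6   0.    1.51  0.97] F [-0.  -0.7 -0.6] op 46.6
shift cm [-0.17  0.47  9.72] turn -0.001
t 9.15 tcp [ 496.5 -262.3  217.1] yaw 0.026 j [-0.58  0.03  1.6  -0.    1.51  0.97] F [ 0.1 -0.4  0.1] op 46.8
shift cm [-0.17  0.46  9.71] turn -0.001
```

```bash
python3 -m jog '[[0,[-0.15,0.3,0],0],[0,[-0.15,0.3,1],0],[0,[-0.15,0.3,3],0],[0,[-0.15,0.3,5],0],[0,[-0.15,0.3,7],0],[0,[-0.15,0.3,9],0],[0,[-0.15,0.3,9.7],0],[0,[-0.15,0.3,9.7],0]]';python3 -m jog '[[0,[0,0,0],0],[0,[0,0,0],0],[0,[0,0,0],0]]'; python3 -c "
from h import *
go([495,-267,120],0.027)
s=snap('top');im=np.asarray(s['pixels']);cv2.imwrite('pics/t6.png',cv2.resize(im[160:280,360:560],None,fx=4,fy=4,interpolation=2))
s=snap('side');im=np.asarray(s['pixels']);cv2.imwrite('pics/s6.png',cv2.resize(im[100:200,300:440],None,fx=5,fy=5))"
```

```text
clock: 9.82
tcp_pos: [493.3, -264.4, 117.1]
eef_rot: [-3.139, -0.04, 0.007]
force: [-0.4, -0.1, -0.0]
opening: 46.5
clock: 10.07
tcp_pos: [496.1, -266.1, 121.8]
eef_rot: [3.14, 0.04, 0.004]
force: [0.6, -0.0, -0.2]
opening: 46.3
t 10.07 tcp [ 496.1 -266.1  121.8] yaw 0.026 j [-0.58  0.09  1.71  0.    1.34  0.96] F [ 0.6 -0.  -0.2] op 46.3
shift cm [-0.11  0.09  0.18] turn -0.001
```

View pics/s6.png

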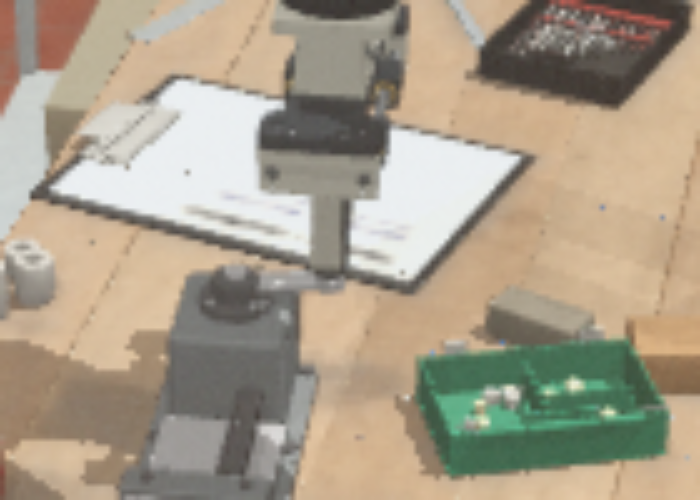

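```bash
python3 -m jog '[[0.2,[0,0,0],0],[0.35,[0,0,0],0],[0.45,[0,0,0],0],[0.55,[0,0,0],0],[0.7,[0,0,0],0],[0.8,[0,0,0],0],[1,[0,0,0],0],[1,[0,0,0],0]]' 35; python3 -c "
from h import *
manip.snapshot('top');go([495,-267,120],0.027)"
```

```text
clock: 10.83
tcp_pos: [495.2, -265.8, 120.4]
eef_rot: [3.141, 0.04, 0.0]
force: [-0.8, -3.9, 1.1]
opening: 23.5
t 10.88 tcp [ 495.2 -265.8  120.4] yaw 0.026 j [-0.58  0.1   1.71 -0.    1.34  0.96] F [-0.4 -2.6  1. ] op 23.3
shift cm [-0.02  0.12  0.04] turn -0.001
```

```bash
cat > arc.py <<'E'
from h import *
import sys
# arc.py phi_deg step n : tool-frame shifts (cm)
def arc(phi,step,n,r=60.,yaw=0.026,corr=(0,0)):
    e=lambda a:np.array([np.cos(np.radians(a)),np.sin(np.radians(a))])
    out=[]
    for k in range(1,n+1):
        d=r*(e(phi-k*step)-e(phi))+np.array(corr)*min(1,k/3)
        X=np.array([np.cos(yaw),np.sin(yaw)]);Y=np.array([np.sin(yaw),-np.cos(yaw)])
        out.append([round(float(d@X)/10,2),round(float(d@Y)/10,2),0])
    print(json.dumps([[1,o,0] for o in out]).replace(' ',''),'end',phi-n*step)
import json
def stat(phi=None,c=(553,-250)):
    st=manip.state();v=st['tcp_pos'][:2]-c;a=np.degrees(np.arctan2(v[1],v[0]))
    F=st['force'][:2];er=v/np.linalg.norm(v);et=np.array([er[1],-er[0]]) # clockwise tangent
    print('t',round(st['clock'],2),st['tcp_pos'].round(1),'r',round(np.linalg.norm(v),1),'ang',round(a%360,1),'Frad',round(F@er,1),'Ftan',round(F@et,1),'Fz',round(st['force'][2],1),'op',round(st['opening'],1))
E
python3 -c "
from arc import *
stat();arc(195.3,5,8)
arc(155.3,6,8)"
```

```text
t 10.88 [ 495.2 -265.8  120.4] r 60.0 ang 195.3 Frad 1.1 Ftan -2.4 Fz 1.0 op 23.3
[[1,[-0.1,-0.51,0],0],[1,[-0.16,-1.03,0],0],[1,[-0.17,-1.56,0],0],[1,[-0.14,-2.08,0],0],[1,[-0.06,-2.6,0],0],[1,[0.06,-3.11,0],0],[1,[0.23,-3.6,0],0],[1,[0.44,-4.08,0],0]] end 155.3
[[1,[0.31,-0.55,0],0],[1,[0.67,-1.06,0],0],[1,[1.08,-1.53,0],0],[1,[1.54,-1.96,0],0],[1,[2.05,-2.34,0],0],[1,[2.58,-2.66,0],0],[1,[3.15,-2.92,0],0],[1,[3.75,-3.12,0],0]] end 107.30000000000001
```

```bash
python3 -m jog '[[1,[-0.1,-0.51,0],0],[1,[-0.16,-1.03,0],0],[1,[-0.17,-1.56,0],0],[1,[-0.14,-2.08,0],0],[1,[-0.06,-2.6,0],0],[1,[0.06,-3.11,0],0],[1,[0.23,-3.6,0],0],[1,[0.44,-4.08,0],0]]'; python3 -c "
from arc import *
stat();manip.snapshot('top');stat();manip.snapshot('top');manip.snapshot('top');stat()"
```

```text
clock: 11.55
tcp_pos: [500.6, -225.0, 120.4]
eef_rot: [3.139, 0.041, 0.008]
force: [13.3, -11.6, -9.5]
opening: 23.7
t 11.55 [ 500.6 -225.   120.4] r 58.1 ang 154.5 Frad -17.1 Ftan -4.8 Fz -9.5 op 23.7
t 11.6 [ 501.  -224.3  120.4] r 58.0 ang 153.7 Frad -14.5 Ftan -1.1 Fz -8.3 op 23.6
t 11.7 [ 501.  -224.3  120.4] r 58.0 ang 153.7 Frad -15.5 Ftan 0.3 Fz -9.2 op 23.3
```

```bash
python3 -c "
from arc import *
a=np.array([495.2,-265.8]);b=np.array([501,-224.3]);m=(a+b)/2;d=b-a;L=np.linalg.norm(d);n=np.array([d[1],-d[0]])/L
c=m+n*np.sqrt(3600-L*L/4);print(c)
for p in(a,b):print(np.degrees(np.arctan2(*(p-c)[::-1]))%360)
"
```

```text
[ 553.78184038 -252.83204034]
192.48198651094583
151.60587522000225
```

```bash
python3 -c "
from arc import *
arc(153.2,6,8,corr=(1.74,-.85))"
```

```text
[[1,[0.38,-0.51,0],0],[1,[0.82,-0.98,0],0],[1,[1.31,-1.4,0],0],[1,[1.79,-1.81,0],0],[1,[2.3,-2.17,0],0],[1,[2.85,-2.47,0],0],[1,[3.43,-2.72,0],0],[1,[4.03,-2.9,0],0]] end 105.19999999999999
```

```bash
python3 -m jog '[[1,[0.38,-0.51,0],0],[1,[0.82,-0.98,0],0],[1,[1.31,-1.4,0],0],[1,[1.79,-1.81,0],0],[1,[2.3,-2.17,0],0],[1,[2.85,-2.47,0],0],[1,[3.43,-2.72,0],0],[1,[4.03,-2.9,0],0]]'; python3 -c "
from arc import *
c=(553.8,-252.8)
stat(c=c);manip.snapshot('top');stat(c=c);manip.snapshot('top');manip.snapshot('top');stat(c=c)
arc(105.2,6,8)"
```

```text
clock: 12.37
tcp_pos: [538.0, -195.4, 120.4]
eef_rot: [3.139, 0.04, -0.0]
force: [-0.6, -10.0, -0.3]
opening: 23.6
t 12.37 [ 538.  -195.4  120.4] r 59.5 ang 105.3 Frad -9.5 Ftan -3.3 Fz -0.3 op 23.6
t 12.42 [ 538.8 -195.2  120.3] r 59.5 ang 104.6 Frad -9.7 Ftan 1.0 Fz 1.0 op 23.2
t 12.52 [ 538.8 -195.2  120.4] r 59.5 ang 104.6 Frad -9.4 Ftan 2.0 Fz -2.2 op 23.5
[[1,[0.62,-0.12,0],0],[1,[1.24,-0.17,0],0],[1,[1.87,-0.15,0],0],[1,[2.49,-0.07,0],0],[1,[3.11,0.07,0],0],[1,[3.7,0.28,0],0],[1,[4.27,0.55,0],0],[1,[4.8,0.87,0],0]] end 57.2
```

```bash
python3 -c "
from arc import *
P=np.array([[495.2,-265.8],[501,-224.3],[538.8,-195.2]])
A=np.c_[2*P,np.ones(3)];x=np.linalg.solve(A,(P**2).sum(1));c=x[:2];print(c,np.sqrt(x[2]+c@c))
from scipy.optimize import least_squares
r=least_squares(lambda c:np.linalg.norm(P-c,axis=1)-60,[553,-251]);print(r.x,r.fun)
arc(104.6,6,8,corr=(0,-1.2))"
```

```text
[ 552.98006815 -252.71998543] 59.242071674221954
[ 553.75052862 -253.20541546] [-0.11020152  0.15098763 -0.09886038]
[[1,[0.62,-0.07,0],0],[1,[1.24,-0.08,0],0],[1,[1.87,-0.01,0],0],[1,[2.49,0.07,0],0],[1,[3.1,0.22,0],0],[1,[3.69,0.44,0],0],[1,[4.26,0.71,0],0],[1,[4.79,1.04,0],0]] end 56.599999999999994
```

```bash
python3 -m jog '[[1,[0.62,-0.07,0],0],[1,[1.24,-0.08,0],0],[1,[1.87,-0.01,0],0],[1,[2.49,0.07,0],0],[1,[3.1,0.22,0],0],[1,[3.69,0.44,0],0],[1,[4.26,0.71,0],0],[1,[4.79,1.04,0],0]]'; python3 -c "
from arc import *
c=(553.7,-253.2)
stat(c=c);manip.snapshot('top');stat(c=c);manip.snapshot('top');manip.snapshot('top');stat(c=c)
arc(56.6,6,8)"
```

```text
clock: 13.18
tcp_pos: [586.4, -203.0, 120.3]
eef_rot: [-3.14, -0.041, 0.001]
force: [-4.0, -0.3, 6.8]
opening: 23.5
t 13.18 [ 586.4 -203.   120.3] r 59.9 ang 56.9 Frad -2.5 Ftan -3.2 Fz 6.8 op 23.5
t 13.23 [ 587.1 -203.6  120.4] r 59.8 ang 56.1 Frad -2.4 Ftan -1.2 Fz 5.3 op 23.3
t 13.33 [ 587.1 -203.5  120.4] r 59.8 ang 56.1 Frad -1.4 Ftan 2.6 Fz 2.1 op 23.4
[[1,[0.5,0.39,0],0],[1,[0.95,0.82,0],0],[1,[1.35,1.3,0],0],[1,[1.71,1.82,0],0],[1,[2.0,2.38,0],0],[1,[2.24,2.96,0],0],[1,[2.41,3.56,0],0],[1,[2.52,4.18,0],0]] end 8.600000000000001
```

Radial force is now low; continue on this circle.

```bash
python3 -m jog '[[1,[0.5,0.39,0],0],[1,[0.95,0.82,0],0],[1,[1.35,1.3,0],0],[1,[1.71,1.82,0],0],[1,[2.0,2.38,0],0],[1,[2.24,2.96,0],0],[1,[2.41,3.56,0],0],[1,[2.52,4.18,0],0]]'; python3 -c "
from arc import *
c=(553.7,-253.2)
stat(c=c);manip.snapshot('top');stat(c=c)
arc(8.6,6,8)"
```

```text
clock: 14.0
tcp_pos: [613.0, -243.5, 120.3]
eef_rot: [-3.139, -0.042, -0.001]
force: [-1.6, 3.5, 5.0]
opening: 23.4
t 14.0 [ 613.  -243.5  120.3] r 60.1 ang 9.3 Frad -1.0 Ftan -3.7 Fz 5.0 op 23.4
t 14.05 [ 613.1 -244.7  120.3] r 60.0 ang 8.2 Frad 2.2 Ftan -1.2 Fz 3.9 op 23.5
[[1,[0.05,0.63,0],0],[1,[0.02,1.25,0],0],[1,[-0.06,1.88,0],0],[1,[-0.21,2.49,0],0],[1,[-0.43,3.08,0],0],[1,[-0.7,3.64,0],0],[1,[-1.03,4.17,0],0],[1,[-1.42,4.67,0],0]] end -39.4
```

```bash
python3 -m jog '[[1,[0.05,0.63,0],0],[1,[0.02,1.25,0],0],[1,[-0.06,1.88,0],0],[1,[-0.21,2.49,0],0],[1,[-0.43,3.08,0],0],[1,[-0.7,3.64,0],0],[1,[-1.03,4.17,0],0],[1,[-1.42,4.67,0],0]]'; python3 -c "
from arc import *
c=(553.7,-253.2)
stat(c=c);manip.snapshot('top');stat(c=c)
arc(-39.4,6,8)"
```

```text
clock: 14.72
tcp_pos: [599.3, -292.6, 120.4]
eef_rot: [3.141, 0.04, 0.001]
force: [3.7, 2.2, 4.3]
opening: 23.2
t 14.72 [ 599.3 -292.6  120.4] r 60.3 ang 319.1 Frad 1.3 Ftan -4.0 Fz 4.3 op 23.2
t 14.77 [ 598.4 -293.6  120.3] r 60.3 ang 317.9 Frad 1.4 Ftan -0.7 Fz 4.3 op 23.3
[[1,[-0.44,0.45,0],0],[1,[-0.92,0.86,0],0],[1,[-1.44,1.21,0],0],[1,[-1.99,1.51,0],0],[1,[-2.57,1.74,0],0],[1,[-3.17,1.92,0],0],[1,[-3.79,2.03,0],0],[1,[-4.42,2.07,0],0]] end -87.4
```

```bash
python3 -m jog '[[1,[-0.44,0.45,0],0],[1,[-0.92,0.86,0],0],[1,[-1.44,1.21,0],0],[1,[-1.99,1.51,0],0],[1,[-2.57,1.74,0],0],[1,[-3.17,1.92,0],0],[1,[-3.79,2.03,0],0],[1,[-4.42,2.07,0],0]]'; python3 -c "
from arc import *
c=(553.7,-253.2)
stat(c=c);manip.snapshot('top');stat(c=c)
s=snap('top');im=np.asarray(s['pixels']);cv2.imwrite('pics/t7.png',cv2.resize(im[160:280,300:500],None,fx=4,fy=4,interpolation=2))
arc(-87.4,6,8)"
```

```text
clock: 15.43
tcp_pos: [555.2, -313.6, 120.3]
eef_rot: [-3.141, -0.04, -0.0]
force: [4.1, 4.1, 5.5]
opening: 23.4
t 15.43 [ 555.2 -313.6  120.3] r 60.4 ang 271.4 Frad -4.0 Ftan -4.2 Fz 5.5 op 23.4
t 15.48 [ 554.3 -313.6  120.3] r 60.4 ang 270.5 Frad -4.2 Ftan -1.2 Fz 6.5 op 23.5
[[1,[-0.63,-0.02,0],0],[1,[-1.25,-0.11,0],0],[1,[-1.86,-0.26,0],0],[1,[-2.45,-0.47,0],0],[1,[-3.02,-0.75,0],0],[1,[-3.55,-1.08,0],0],[1,[-4.04,-1.46,0],0],[1,[-4.5,-1.9,0],0]] end -135.4
```

View pics/t7.png

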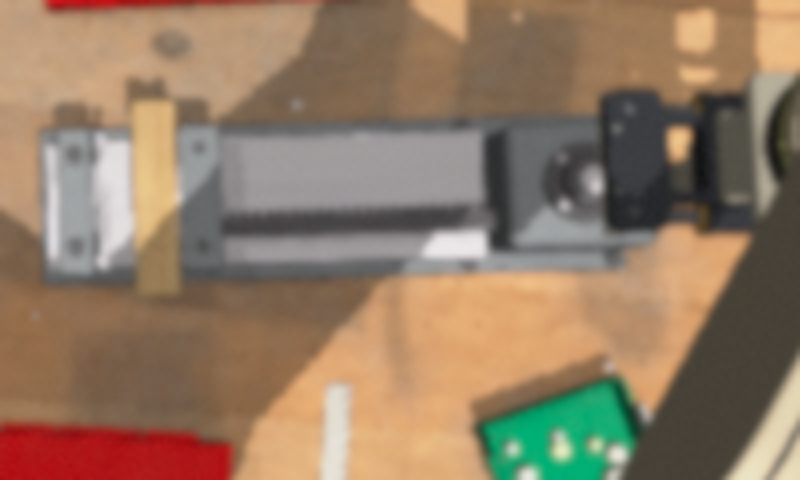

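```bash
python3 -c "
from arc import *
arc(-87.4,6,8,corr=(0,.6))"
```

```text
[[1,[-0.63,-0.04,0],0],[1,[-1.25,-0.15,0],0],[1,[-1.86,-0.32,0],0],[1,[-2.45,-0.53,0],0],[1,[-3.01,-0.81,0],0],[1,[-3.55,-1.14,0],0],[1,[-4.04,-1.52,0],0],[1,[-4.49,-1.96,0],0]] end -135.4
```

```bash
python3 -m jog '[[1,[-0.63,-0.04,0],0],[1,[-1.25,-0.15,0],0],[1,[-1.86,-0.32,0],0],[1,[-2.45,-0.53,0],0],[1,[-3.01,-0.81,0],0],[1,[-3.55,-1.14,0],0],[1,[-4.04,-1.52,0],0],[1,[-4.49,-1.96,0],0]]'; python3 -c "
from arc import *
c=(553.7,-253.2)
stat(c=c);manip.snapshot('top');stat(c=c)
arc(-135.4,4,8)"
```

```text
clock: 16.2
tcp_pos: [510.3, -295.2, 120.3]
eef_rot: [3.141, 0.04, 0.002]
force: [7.4, 3.0, 3.5]
opening: 23.0
t 16.2 [ 510.3 -295.2  120.3] r 60.4 ang 224.1 Frad -7.4 Ftan -3.0 Fz 3.5 op 23.0
t 16.25 [ 509.8 -294.5  120.3] r 60.3 ang 223.2 Frad -6.2 Ftan 0.3 Fz 4.9 op 23.5
[[1,[-0.28,-0.32,0],0],[1,[-0.53,-0.65,0],0],[1,[-0.76,-1.0,0],0],[1,[-0.96,-1.37,0],0],[1,[-1.14,-1.75,0],0],[1,[-1.29,-2.14,0],0],[1,[-1.41,-2.54,0],0],[1,[-1.51,-2.94,0],0]] end -167.4
```

```bash
python3 -c "
from arc import *
arc(-135.4,4,8,corr=(.7,.7))"
```

```text
[[1,[-0.25,-0.34,0],0],[1,[-0.48,-0.69,0],0],[1,[-0.69,-1.07,0],0],[1,[-0.89,-1.43,0],0],[1,[-1.07,-1.81,0],0],[1,[-1.22,-2.2,0],0],[1,[-1.34,-2.6,0],0],[1,[-1.44,-3.01,0],0]] end -167.4
```

```bash
python3 -m jog '[[1,[-0.25,-0.34,0],0],[1,[-0.48,-0.69,0],0],[1,[-0.69,-1.07,0],0],[1,[-0.89,-1.43,0],0],[1,[-1.07,-1.81,0],0],[1,[-1.22,-2.2,0],0],[1,[-1.34,-2.6,0],0],[1,[-1.44,-3.01,0],0]]'; python3 -c "
from arc import *
c=(553.7,-253.2)
stat(c=c);manip.snapshot('top');stat(c=c);manip.snapshot('side');stat(c=c)
s=snap('top');im=np.asarray(s['pixels']);cv2.imwrite('pics/t8.png',cv2.resize(im[160:280,300:500],None,fx=4,fy=4,interpolation=2))
arc(-167.4,3,8)"
```

```text
clock: 16.92
tcp_pos: [494.9, -265.6, 120.3]
eef_rot: [3.141, 0.04, -0.0]
force: [2.8, -3.6, 4.1]
opening: 23.3
t 16.92 [ 494.9 -265.6  120.3] r 60.1 ang 191.9 Frad -2.0 Ftan -4.1 Fz 4.1 op 23.3
t 16.97 [ 494.9 -264.9  120.3] r 60.0 ang 191.2 Frad -1.0 Ftan -2.0 Fz 5.6 op 23.3
t 17.02 [ 494.9 -264.9  120.3] r 60.0 ang 191.2 Frad -1.3 Ftan -0.1 Fz 7.4 op 23.3
[[1,[-0.05,-0.31,0],0],[1,[-0.09,-0.62,0],0],[1,[-0.11,-0.94,0],0],[1,[-0.11,-1.25,0],0],[1,[-0.1,-1.56,0],0],[1,[-0.07,-1.88,0],0],[1,[-0.02,-2.19,0],0],[1,[0.04,-2.49,0],0]] end -191.4
```

View pics/t8.png

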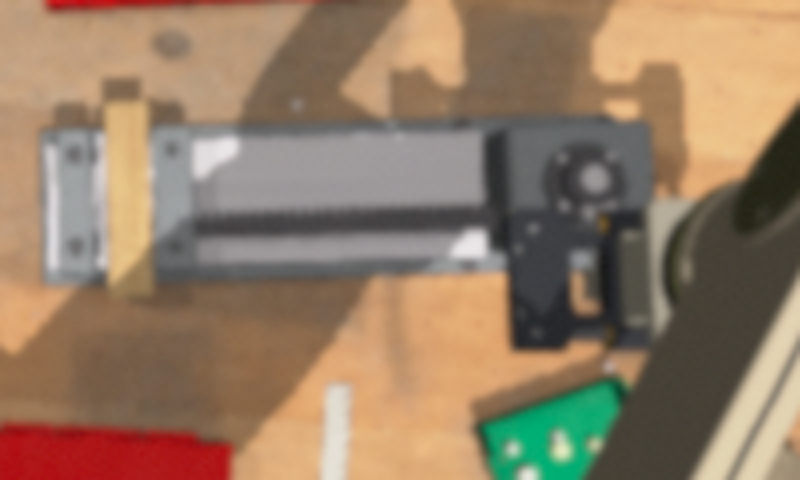

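```bash
python3 -m jog '[[1,[-0.04,-0.21,0],0],[1,[-0.07,-0.42,0],0],[1,[-0.09,-0.63,0],0],[1,[-0.11,-0.84,0],0],[1,[-0.11,-1.04,0],0],[1,[-0.11,-1.25,0],0]]'; python3 -c "
from arc import *
c=(553.7,-253.2)
stat(c=c);manip.snapshot('top');stat(c=c);manip.snapshot('side');stat(c=c)
arc(-179.4,1.5,8)"
```

```text
clock: 17.57
tcp_pos: [493.8, -255.2, 120.4]
eef_rot: [3.137, 0.039, 0.001]
force: [3.8, -15.1, -0.5]
opening: 23.5
t 17.57 [ 493.8 -255.2  120.4] r 60.0 ang 182.0 Frad -3.3 Ftan -15.2 Fz -0.5 op 23.5
t 17.62 [ 493.7 -255.   120.3] r 60.0 ang 181.8 Frad -3.2 Ftan -12.6 Fz 1.1 op 23.4
t 17.67 [ 493.8 -255.   120.4] r 60.0 ang 181.8 Frad -3.7 Ftan -12.8 Fz 1.8 op 23.6
[[1,[0.0,-0.16,0],0],[1,[0.01,-0.31,0],0],[1,[0.03,-0.47,0],0],[1,[0.04,-0.63,0],0],[1,[0.06,-0.78,0],0],[1,[0.09,-0.94,0],0],[1,[0.12,-1.09,0],0],[1,[0.15,-1.25,0],0]] end -191.4
```

```bash
python3 -m jog '[[1,[0,0.1,0],0],[1,[0.01,0.2,0],0],[1,[0.01,0.3,0],0]]'; python3 -c "
from arc import *
c=(553.7,-253.2)
stat(c=c);manip.snapshot('top');stat(c=c);manip.snapshot('side');stat(c=c)"
```

```text
clock: 17.92
tcp_pos: [493.9, -256.9, 120.3]
eef_rot: [3.14, 0.04, 0.0]
force: [3.4, -5.1, 4.3]
opening: 23.5
t 17.92 [ 493.9 -256.9  120.3] r 59.9 ang 183.6 Frad -3.1 Ftan -5.3 Fz 4.3 op 23.5
t 17.97 [ 493.8 -257.   120.3] r 60.0 ang 183.7 Frad -3.4 Ftan -6.2 Fz 3.2 op 23.2
t 18.02 [ 493.8 -257.   120.3] r 60.0 ang 183.7 Frad -2.7 Ftan -7.7 Fz 3.8 op 23.7
```

```bash
python3 -m jog '[[1,[0,0.07,0],0],[1,[0,0.14,0],0],[1,[0.01,0.2,0],0]]'; python3 -c "
from arc import *
c=(553.7,-253.2)
stat(c=c);manip.snapshot('top');stat(c=c);manip.snapshot('side');stat(c=c)"
```

```text
clock: 18.27
tcp_pos: [494.0, -258.4, 120.3]
eef_rot: [3.141, 0.04, -0.0]
force: [2.2, -3.2, 6.0]
opening: 23.1
t 18.27 [ 494.  -258.4  120.3] r 60.0 ang 185.0 Frad -1.9 Ftan -3.4 Fz 6.0 op 23.1
t 18.32 [ 494.  -258.4  120.3] r 60.0 ang 185.0 Frad -1.9 Ftan -4.7 Fz 4.5 op 23.5
t 18.37 [ 494.  -258.4  120.3] r 59.9 ang 185.0 Frad -1.4 Ftan -4.5 Fz 4.7 op 23.4
```

```bash
python3 -m jog '[[1,[0,0.05,0],0],[1,[0,0.1,0],0],[1,[0,0.15,0],0]]'; python3 -c "
from arc import *
c=(553.7,-253.2)
stat(c=c)
for i in range(4):manip.snapshot('top');stat(c=c)"
```

```text
clock: 18.62
tcp_pos: [494.1, -259.5, 120.3]
eef_rot: [3.141, 0.041, -0.0]
force: [2.4, -1.8, 6.1]
opening: 23.6
t 18.62 [ 494.1 -259.5  120.3] r 60.0 ang 186.0 Frad -2.2 Ftan -2.1 Fz 6.1 op 23.6
t 18.67 [ 494.  -259.5  120.3] r 60.0 ang 186.0 Frad -1.4 Ftan -3.3 Fz 5.5 op 23.6
t 18.72 [ 494.  -259.5  120.3] r 60.0 ang 186.0 Frad -2.7 Ftan -3.3 Fz 6.7 op 23.2
t 18.77 [ 494.  -259.5  120.3] r 60.0 ang 186.1 Frad -1.5 Ftan -3.1 Fz 4.7 op 23.2
t 18.82 [ 494.1 -259.5  120.3] r 60.0 ang 186.1 Frad -1.7 Ftan -2.9 Fz 5.5 op 23.4
```

```bash
python3 -m jog '[[1,[0,0.05,0],0],[1,[0,0.1,0],0],[1,[0.01,0.15,0],0]]'; python3 -c "
from arc import *
c=(553.7,-253.2)
stat(c=c)
for i in range(4):manip.snapshot('top');stat(c=c)"
```

```text
clock: 19.07
tcp_pos: [494.2, -260.6, 120.3]
eef_rot: [-3.141, -0.041, 0.0]
force: [0.8, 0.5, 7.1]
opening: 23.5
t 19.07 [ 494.2 -260.6  120.3] r 60.0 ang 187.1 Frad -0.9 Ftan 0.4 Fz 7.1 op 23.5
t 19.12 [ 494.2 -260.7  120.3] r 60.0 ang 187.1 Frad -1.9 Ftan -1.1 Fz 7.6 op 23.3
t 19.17 [ 494.2 -260.7  120.3] r 60.0 ang 187.1 Frad -1.9 Ftan -1.1 Fz 6.9 op 23.5
t 19.22 [ 494.2 -260.6  120.3] r 60.0 ang 187.1 Frad -2.3 Ftan -1.6 Fz 5.6 op 23.6
t 19.27 [ 494.2 -260.6  120.3] r 60.0 ang 187.1 Frad -1.7 Ftan -1.8 Fz 6.5 op 23.4
```

```bash
python3 -m jog '[[1,[0,0.03,0],0],[1,[0,0.06,0],0],[1,[0,0.06,0],0],[1,[0,0.06,0],0]]'; python3 -c "
from arc import *
c=(553.7,-253.2)
stat(c=c)
for i in range(4):manip.snapshot('top');stat(c=c)"
```

```text
clock: 19.6
tcp_pos: [494.2, -261.0, 120.3]
eef_rot: [-3.141, -0.041, 0.0]
force: [2.0, -0.4, 6.8]
opening: 23.5
t 19.6 [ 494.2 -261.   120.3] r 60.0 ang 187.5 Frad -1.9 Ftan -0.6 Fz 6.8 op 23.5
t 19.65 [ 494.2 -261.   120.3] r 60.0 ang 187.5 Frad -1.6 Ftan 0.3 Fz 7.3 op 23.4
t 19.7 [ 494.3 -261.   120.3] r 60.0 ang 187.5 Frad -1.8 Ftan -0.3 Fz 7.0 op 23.4
t 19.75 [ 494.3 -261.   120.3] r 60.0 ang 187.5 Frad -2.0 Ftan -0.4 Fz 6.8 op 23.6
t 19.8 [ 494.2 -261.   120.3] r 60.0 ang 187.5 Frad -1.9 Ftan -0.7 Fz 6.7 op 23.6
```

```bash
for k in 1 2; do python3 -m jog '[[1,[0,-0.02,0],0],[1,[0,-0.04,0],0],[1,[0,-0.05,0],0],[1,[0,-0.05,0],0]]' >/dev/null; python3 -c "
from arc import *
c=(553.7,-253.2)
stat(c=c)
for i in range(3):manip.snapshot('top');stat(c=c)"; done
```

```text
t 20.13 [ 494.2 -261.   120.3] r 60.0 ang 187.5 Frad -3.3 Ftan -3.1 Fz 5.2 op 23.3
t 20.18 [ 494.2 -261.   120.3] r 60.0 ang 187.5 Frad -1.9 Ftan -2.3 Fz 5.6 op 23.1
t 20.23 [ 494.2 -261.   120.3] r 60.0 ang 187.5 Frad -2.4 Ftan -2.4 Fz 5.8 op 23.7
t 20.28 [ 494.2 -261.   120.3] r 60.0 ang 187.5 Frad -2.3 Ftan -1.5 Fz 6.1 op 23.5
t 20.62 [ 494.2 -260.9  120.3] r 60.0 ang 187.4 Frad -2.2 Ftan -4.9 Fz 4.7 op 23.6
t 20.67 [ 494.2 -260.9  120.3] r 60.0 ang 187.4 Frad -2.0 Ftan -5.1 Fz 4.8 op 23.3
t 20.72 [ 494.2 -261.   120.3] r 60.0 ang 187.4 Frad -1.2 Ftan -5.1 Fz 5.4 op 23.4
t 20.77 [ 494.2 -260.9  120.3] r 60.0 ang 187.4 Frad -1.6 Ftan -4.7 Fz 4.9 op 23.4
```

```bash
python3 -m jog '[[1,[0,0.04,0],0],[1,[0,0.08,0],0],[1,[0,0.08,0],0],[1,[0,0.08,0],0]]' 12; python3 -c "
from arc import *
c=(553.7,-253.2)
stat(c=c)
for i in range(2):manip.snapshot('top');stat(c=c)"; python3 -m jog '[[1,[0,0,0],0],[1,[0,0,0],0],[1,[0,0,0],0]]' 3;  python3 -c "
from arc import *
c=(553.7,-253.2)
stat(c=c)
for i in range(2):manip.snapshot('top');stat(c=c)"
```

```text
clock: 21.1
tcp_pos: [494.2, -261.0, 120.2]
eef_rot: [-3.141, -0.041, 0.001]
force: [1.5, -1.5, 6.8]
opening: 24.0
t 21.1 [ 494.2 -261.   120.2] r 60.0 ang 187.5 Frad -1.3 Ftan -1.7 Fz 6.8 op 24.0
t 21.15 [ 494.2 -261.   120.3] r 60.0 ang 187.5 Frad -1.6 Ftan -0.8 Fz 6.1 op 23.8
t 21.2 [ 494.2 -261.   120.3] r 60.0 ang 187.5 Frad -1.4 Ftan -0.7 Fz 6.8 op 23.7
clock: 21.45
tcp_pos: [493.9, -261.0, 119.8]
eef_rot: [-3.141, -0.041, 0.001]
force: [1.1, -1.0, 5.6]
opening: 24.2
t 21.45 [ 493.9 -261.   119.8] r 60.3 ang 187.4 Frad -1.0 Ftan -1.1 Fz 5.6 op 24.2
t 21.5 [ 493.9 -261.   119.8] r 60.3 ang 187.4 Frad -1.7 Ftan 0.1 Fz 5.1 op 24.1
t 21.55 [ 493.9 -261.   119.8] r 60.3 ang 187.5 Frad -0.4 Ftan -0.4 Fz 4.4 op 23.5
```

Stresses relaxed at a 3 N grip, no crank motion. Opening gently, then lifting clear.

```bash
python3 -m jog '[[0.45,[0,0,0],0],[0.4,[0,0,0],0],[0.3,[0,0,0],0],[0.2,[0,0,0],0],[0,[0,0,0],0],[0,[0,0,0],0],[0,[0,0,0],0],[0,[0,0,0],0]]'; python3 -c "
from arc import *
go([494,-261,120],.026)"
```

```text
clock: 22.22
tcp_pos: [494.3, -261.4, 120.1]
eef_rot: [-3.141, -0.041, 0.0]
force: [-0.1, -0.2, 0.3]
opening: 46.2
t 22.22 tcp [ 494.3 -261.4  120.1] yaw 0.026 j [-0.58  0.09  1.72  0.    1.34  0.97] F [-0.1 -0.2  0.3] op 46.2
shift cm [-0.03 -0.04  0.01] turn -0.0
```

```bash
python3 -m jog '[[0,[0,0,-1],0],[0,[0,0,-3],0],[0,[0,0,-6],0],[0,[0,0,-10],0],[0,[-2,2,-10],0],[0,[-6,4,-10],0],[0,[-10,6,-10],0],[0,[-10,8,-10],0]]'; python3 -m jog '[[0,[-3,2,0],0],[0,[-3,2,0],0],[0,[-3,2,0],0],[0,[-3,2,0],0],[0,[-3,2,0],0],[0,[-3,2,0],0]]'; python3 -c "
from arc import *
go([494,-261,120],.026)
s=snap('top');im=np.asarray(s['pixels']);cv2.imwrite('pics/t9.png',cv2.resize(im[160:280,300:500],None,fx=4,fy=4,interpolation=2))
for t in('short_blank_mid','middle_blank_mid','long_blank_mid'):
  for r in manip.silhouettes(t,'top')[:1]:
    m=np.asarray(r['pixels']);y,x=np.nonzero(m);print(t,r['confidence'],back(s,(y.mean(),x.mean()),51 if 'short' in t else 27).round(1))
def b(x,y,z): return back(s,((y+.5)/4-.5+160,(x+.5)/4-.5+300),z).round(1)
for q in manip.pinpoint('sleeve_mid','top')[:1]:print(q['confidence'],back(s,q['position'],135))
s=snap('side');im=np.asarray(s['pixels']);cv2.imwrite('pics/s9.png',cv2.resize(im[120:280,240:440],None,fx=4,fy=3.7))"
```

```text
clock: 22.88
tcp_pos: [392.1, -343.8, 220.6]
eef_rot: [-3.141, -0.04, 0.004]
force: [-0.0, -0.1, -0.8]
opening: 46.7
clock: 23.38
tcp_pos: [367.8, -364.1, 220.4]
eef_rot: [3.141, 0.043, 0.001]
force: [-0.4, 0.3, 0.5]
opening: 46.7
t 23.38 tcp [ 367.8 -364.1  220.4] yaw 0.027 j [-0.88 -0.09  1.71  0.    1.52  0.66] F [-0.4  0.3  0.5] op 46.7
shift cm [12.89 -9.96 10.04] turn 0.001
short_blank_mid 0.95 [546.4  17.8  51. ]
middle_blank_mid 0.8 [492.  191.6  27. ]
long_blank_mid 0.93 [502.9 346.   27. ]
0.88 [ 487.33164788 -265.28824979  135.        ]
```

View pics/t9.png

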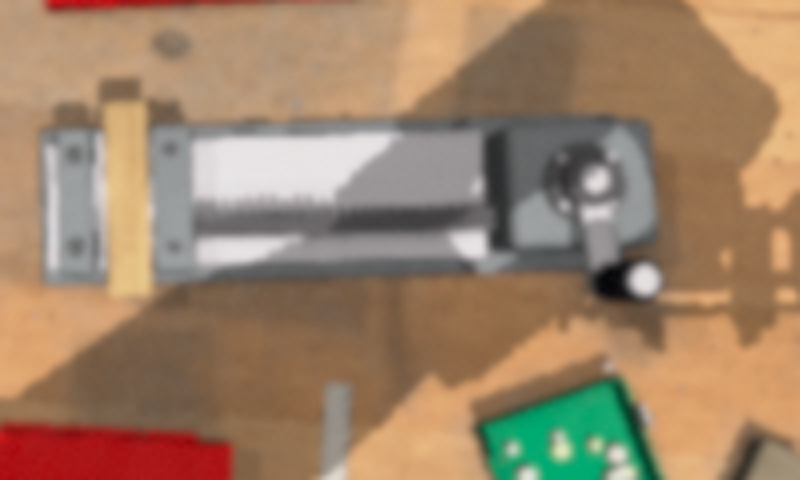

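View pics/s9.png

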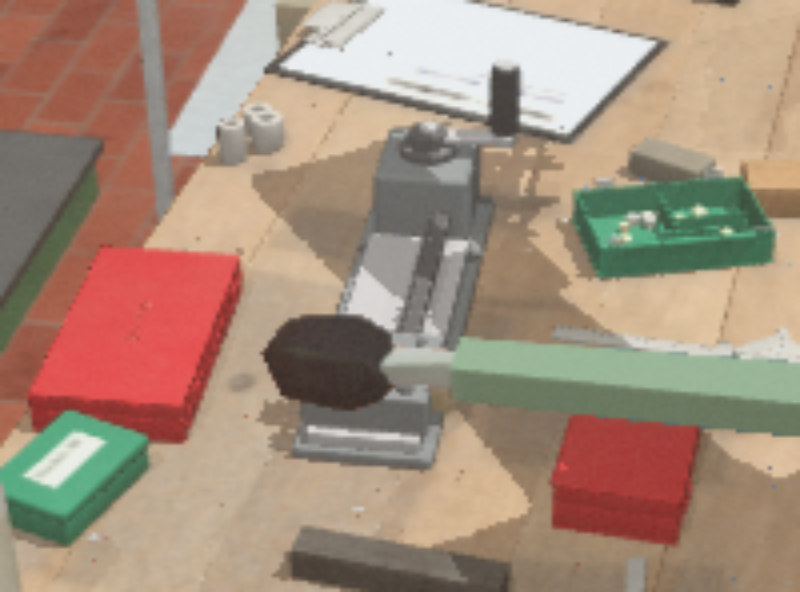

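```bash
python3 -c "
from h import *
s=snap('top');im=np.asarray(s['pixels']);cv2.imwrite('pics/t10.png',cv2.resize(im[180:240,305:355],None,fx=12,fy=10,interpolation=0))"
```

```text
(no output)
```

View pics/t10.png

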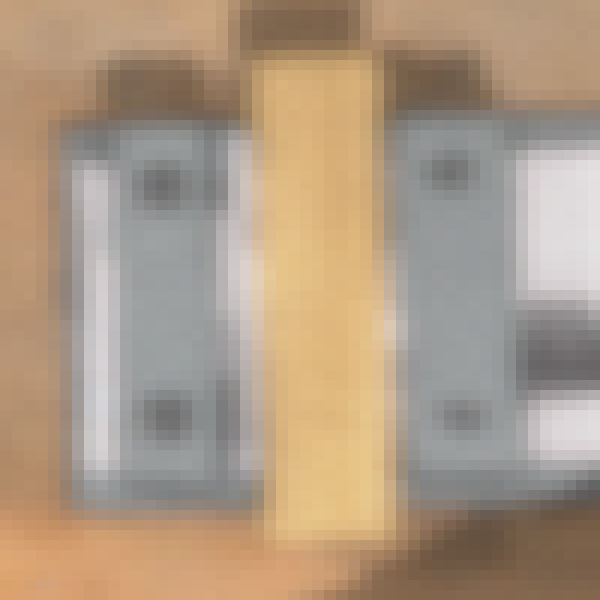

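```bash
python3 -c "
from h import *
im=cv2.imread('pics/top0.png');cv2.imwrite('pics/t11.png',cv2.resize(im[180:240,305:355],None,fx=12,fy=10,interpolation=0))
s=manip.snapshot('top')
def b(x,y,z): return back(s,(y/10-.5+180,x/12-.5+305),z).round(1)
print('blank edges',b(256,300,51),b(390,300,51),'movjaw',b(400,300,58),b(518,300,58),'fixjaw',b(118,300,58),b(215,300,58))
"
```

```text
blank edges [545.3  30.5  51. ] [545.5   3.   51. ] movjaw [544.9   1.1  58. ] [545.1 -22.9  58. ] fixjaw [544.6  58.6  58. ] [544.7  38.8  58. ]
```

View pics/t11.png

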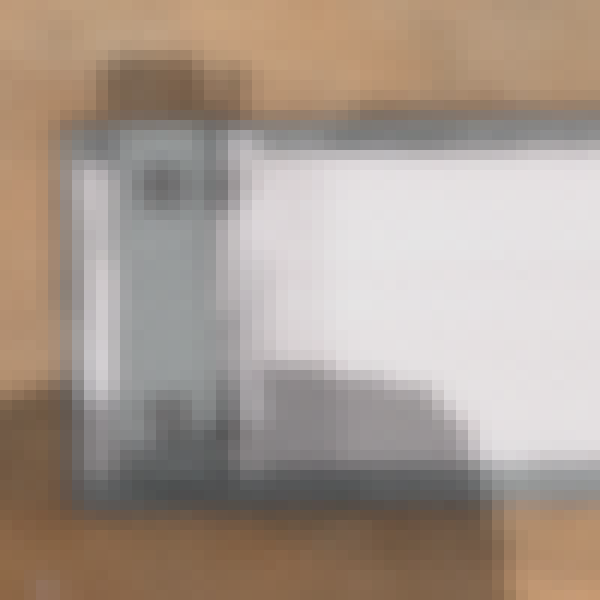

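```bash
python3 -c "
from h import *
print(manip.close_job())"
```

```text
the job is handed in; nothing more can be done
None
```

I laid the shortest (pale) blank crosswise on the bed between the open jaws. I then turned the crank about 6.4 rad clockwise by its held sleeve until the jaw nipped the blank. I let go and handed the job in at about 23.5 s on the robot's clock.

- **Overshoot:** I stepped too far at the end. The tangential force at the sleeve briefly reached about 15 N, level with the stated 15 N limit and above the 6 to 9 N stopping range. By my estimate that put the blank at 45 to 60 N at the jaw, below the 70 N crush limit, though I can't measure this directly. I eased the crank back, still holding the sleeve, until the force on my hand was about zero.
- **Grip before letting go:** A small forward push took about 5 N at the sleeve with almost no movement. From that I estimate 10 to 15 N left on the blank, held by the crank's friction. I inferred this from the sleeve force. I did not see it directly.
- **Letting go:** I lowered the grip to 3 N and then opened the fingers. The wrist force read about zero, and I saw no sign that the crank moved.
- **Final pictures:** The blank lies square between the moving jaw and the sprung pad, at most about 2 mm off the clamp's centre line. The other two blanks are within about 3 mm of where they started, and the arm is clear.
- **One disagreement:** I first judged the gap between the jaws about 7 mm too wide. I had taken the edge of the fixed jaw for its face, but the pad stands proud of it. That is why contact came earlier than I expected.

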